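# Start the potter's wheel at full speed

## Task

Switch on the potter's wheel: with the speed lever still at off, press the large round power button fully down with a fingertip and let it come back up, then push the speed lever's bar along its slot, past the slow notch, all the way to the full-speed stop at the far end. Only push, with the fingertips or the outside of the fingers: do not pinch the bar, do not press the small button, and leave the pots and tools where they stand.

Things in the scene. Friction and masses are not known exactly. Their poses are not given: they have to be found in the camera images.
- speed_box: (All sizes here in mm.) Fixed grey speed-control box, 200 (x) x 120 (y) x 55 high, flat steel deck plate with a slot along its x axis. Origin: centre of the underside, z up. The lever travels along the box's +x; growing strokes beside the slot mark the way to full speed. Its place and yaw vary from start to start, and it may stand left or right of the switch box.
- speed (a joint): Speed lever position along the slot, m: 0 = off (start, within 2 mm), 0.040 = slow notch, 0.080 = full-speed stop (hard end). A detent draws the lever into the nearest of the three positions; the crests lie at 0.020 and 0.060. It takes up to about 9 N to push slowly out of off and again out of the slow notch; beyond a crest the lever runs ahead by itself into the next position and stays there.
- bar_mid (a point): Centre of the lever's black crossbar, moving with the lever; it lies (sizes in mm) 102 above the table, on the box's centre line, at box x = -40 mm + joint value. The bar is 92 long across the slot (box y), 16 thick along the slot (box x) and 22 high (z 91 to 113), on a 12 x 9 stem; under the bar the deck is at z 55, so there are 36 between. Axes as the box's: x is the direction to push; the face to push is 8 behind this point (box -x), the front face 8 ahead.
- switch_box: (Sizes in mm.) Fixed grey switch box, 72 (x) x 124 (y) x 45 high, with two round grey push buttons on top: the large one 28 towards its +y end, the small one 36 towards its -y end. Origin: centre of the underside, z up. Its place and yaw vary.
- power_top (a point): Centre of the top face of the large round power button, radius 18, top about 67 above the table, moving with the button (sizes in mm).
- power (a joint): Travel of the power button, m: 0 = up, 0.006 = fully down; springs back; needs 5 N to go fully down. Counts as pressed beyond 0.0045.
- reverse_top (a point): Centre of the top face of the small round button (radius 9), 64 from the power button. Not to be pressed.
- reverse (a joint): Travel of the small button, m: 0 = up, 0.005 = fully down. Not to be pressed.
- cup: Loose terracotta cup without handle, rim radius 30, height 75, beside the switch box. Leave alone. Origin: centre of underside, z up. Sizes in mm.
- beaker: Loose terracotta beaker, rim radius 28, height 70, beside the speed box. Leave alone. Origin: centre of underside, z up. Sizes in mm.
- bowl: Loose terracotta bowl, rim radius 48, height 42, near the robot. Leave alone. Origin: centre of underside, z up. Sizes in mm.
- mug: Loose terracotta mug with one handle, radius 38, height 85, at the left. Leave alone. Origin: centre of underside, z up. Sizes in mm.
- water: Loose white plastic water bottle, radius 32, height 190, at the right. Leave alone. Origin: centre of underside, z up. Sizes in mm.
- brush: Loose brush lying at the right, about 200 long. Leave alone. Origin: underside of the brush, x along it. Sizes in mm.
- rib: Loose flat wooden throwing rib, 100 x 50 x 6, at the left. Leave alone. Origin: centre of underside. Sizes in mm.
Things that resemble listed ones, but are neither listed nor needed, are in the scene too. Leave any green or turquoise look-alike of the speed_box alone.

How it is judged (in metres and radians):
On the way, in this order (a step that is already met when the one before it is completed fails the run):
1. the power button is pressed beyond 4.5 mm while the lever is at off (within 8 mm) (value of joint power above 0.0045 m and value of joint speed below 0.008 m), for 0.05 s.
2. the power button has come back up (under 2 mm), the lever still short of the slow notch's far side (value of joint power below 0.002 m and value of joint speed below 0.05 m), for 0.05 s.
3. the speed lever is at the full-speed stop (value of joint speed above 0.076 m), for 0.2 s.
At the end, for the whole second after the job is handed in: The speed lever rests at the full-speed stop (joint above 0.076 m of 0.080), both buttons are up (under 2 mm), and no pot or tool has been moved (value of joint speed above 0.076 m and velocity of joint speed below 0.01 m/s and value of joint each of power, reverse below 0.002 m); the robot touches nothing.
It fails at once if a pot, the bottle or a tool is lifted or moved more than 30 mm (distance of any of cup, beaker, bowl, mug, water, brush, rib from where it was at the start of the episode above 0.03 m).
It fails at once if a pot or the bottle is tipped over (angle between any of cup, beaker, bowl, mug, water's own z axis and vertical above 0.5 rad).
It fails at once if the small button is pressed (value of joint reverse above 0.003 m).
It fails at once if the bar is pinched: the fingers press its rear and its front face at the same time (over 2 N on each) (contact force between the fingers and speed_c2 above 2 N and contact force between the fingers and speed_c3 above 2 N).
It also fails if it takes over 48 s, if anything falls off the work surface, if the arm or the gripper's body presses on something with over 40 N, if the wrist force passes 120 N, or if a joint passes its speed limit or range.

## Robot

A 7-joint arm with a two-finger parallel gripper is mounted at the origin on the work surface. World frame = base frame: x ahead of the robot, y to its left, z up, the work surface at z = 0. Lengths are in m, angles in degrees, forces in N, time in s.
With the tool pointing down it reaches from about 0.4 to 0.9 m from the base axis. Payload 5.5 kg.
Tool frame: the origin (TCP) lies at the very end of the fingers, on their centre line; the grasp point (between the pads) lies 19 mm behind it; z points along the fingers, y is the direction in which the jaws open and shut (so a half turn about z gives the same grasp; the last joint's range is limited). The gripper opens to 92 mm and grips with 3 to 60 N. Pads are 19 mm wide; open, the fingers measure 130 mm over their backs; the gripper's body (75 mm by 190 mm) begins 47 mm behind the grasp point.
Start: joints at [-52.873, 28.699, -24.465, 88.831, 12.651, 65.22, -12.049], TCP at [0.244, 0.602, 0.227] pointing down, gripper open.
Joint ranges: [-164.97, 164.97], [-17.58, 116.51], [-87.97, 89.64], [11.32, 138.91], [-80.73, 260.73], [10.89, 115.49], [-147.41, 147.41]. Speed limits (degrees/s): [147.25, 147.25, 180, 180, 180, 180, 180].

## Interface

Orientations are given as [roll, pitch, yaw] about the fixed x, y, z axes, in that order (R = Rz(yaw) Ry(pitch) Rx(roll)).
In Python, from workcell import get_obs, capture, close_job gives the robot as it stands.
- The arm moves only by the tool servo_tool, never from a script. Its argument "increments" is a list that holds one entry, the list of rows, each a list of 7 numbers: the turn, a rotation vector about the tool's x, y, z in rad, then the shift along the tool's x, y, z in cm, then the finger opening in cm, from 0 to 9.18. In form: [[[rx, ry, rz, x, y, z, hand], ...]]. A call has 1 to 10 rows; each row is the pose to reach, as a shift and turn from the pose commanded when the call began, along the tool's axes at that moment; what a row does not reach only later rows make up. A row lasts 1/10 s, in which the tool goes at most 50 mm and 8.59 degrees, less where a joint would pass 70% of its speed; a pose out of reach is approached as far as the arm can. A call with a gripper value outside its range is refused whole. The fingers move at their own pace and stop on an object; the grip force is fixed at half the most. Time passes only in rows, so rows that repeat a pose let the fingers close. It gives the time, the measured TCP pose, the force and the opening at its end, in the units of the state.
- get_obs(): the state, without advancing time (a new reading comes with each control period).
- capture(name): name is "scene" or "top" or "wrist"; returns a dict with "pixels" (420x560x3 uint8, red, green, blue), "depth" (420x560 float32, m along the optical axis (not along the pixel's ray), 0 where there is no reading), "fx", "fy", "cx", "cy" (pixels), "R" (3x3) and "t" (3): a world point X has camera coordinates R X + t; the wrist camera has in their place "T_tool_cam" (4x4, takes a point from camera to tool coordinates, whose origin is the TCP and whose axes are the flange's). Camera axes: x right, y down, z forward; pixel columns grow to the right and rows downward; lengths in m; the calibration is good to about 2 mm. The wrist camera is an equidistant fisheye: a pixel r from the principal point sees the ray r / f radians off the axis. A picture is of the moment at which its call begins: read the wrist's pose just before it.
- close_job(): hands the job in, once; it reports no verdict.
The state is a dict: "time_s": time; "qpos": joint angles; "joint_vel": joint speeds; "joint_efforts": joint torques, N m; "tcp_pos": TCP position; "ee_rot": TCP orientation; "force": force on the tool from outside, world axes, zero at the start; "wrist_torque": the same for the moment, N m; "finger_gap": finger opening in m.
Only numpy, scipy, OpenCV 4.12 (cv2) and the standard library are available. Lean on these libraries where they do the work, as an engineer would, in place of code of your own. Each camera call takes 0.05 s, during which the arm holds its last target. There are 200 camera calls.

## Working session

There is one attempt and no reset: what is moved stays moved. The work goes in short steps, Python scripts to look and compute and a tool call to move; the robot and the scene stay as the last step left them, time stands still between calls to the robot, and variables do not carry over. Pictures are saved under pics/ and viewed, about 8 in all and at most 12, crops included, and the job is handed in when it is done.

Besides the shell and the picture viewer there is one more tool, called after "Emit:" as name(argument=value, ...), one argument or row to a line, values as JSON. servo_tool: Moves the arm, as the interface text tells. Its arguments: {"type":"object","properties":{"increments":{"type":"array","items":{"type":"array","items":{"type":"array","items":{"type":"number"}}}}},"required":["increments"]}

```bash
mkdir -p pics; ls; python3 - <<'E'
from workcell import *
import cv2,numpy as np,pickle
o=get_obs();print({k:np.round(v,4).tolist() for k,v in o.items()})
for n in("top","scene"):
    c=capture(n);pickle.dump(c,open(n+'.pkl','wb'));cv2.imwrite(f'pics/{n}0.png',c['pixels'][:,:,::-1])
    print(n,c['fx'],c['cx'],c['cy'],c['R'].round(3).tolist(),c['t'])
E
```

```text
pics
{'time_s': 0.0, 'qpos': [-52.8724, 28.7558, -24.4526, 88.8912, 12.6507, 65.2197, -12.0482], 'joint_vel': [-0.0511, 0.1012, 0.0142, -0.0371, -0.0316, -0.0416, 0.0823], 'joint_efforts': [0.0005, -56.658, -5.8157, -27.9115, -0.0686, 0.0305, 0.0002], 'tcp_pos': [0.2438, 0.6018, 0.2257], 'ee_rot': [-179.8867, -0.0042, 157.9561], 'force': [0.9123, -0.6372, 0.2748], 'wrist_torque': [-0.0001, 0.0252, 0.0308], 'finger_gap': 0.0916}
top 458.8345388703584 284.83840943442203 209.32067506708168 [[0.012, -1.0, 0.021], [-0.983, -0.016, -0.183], [0.183, -0.018, -0.983]] [-0.11348712  0.45612492  1.76995003]
scene 532.6841733820653 281.2936929363454 212.2067783808661 [[0.428, 0.904, -0.009], [0.563, -0.274, -0.78], [-0.707, 0.328, -0.626]] [-0.13107461 -0.19811757  2.23380711]
```

View pics/top0.png

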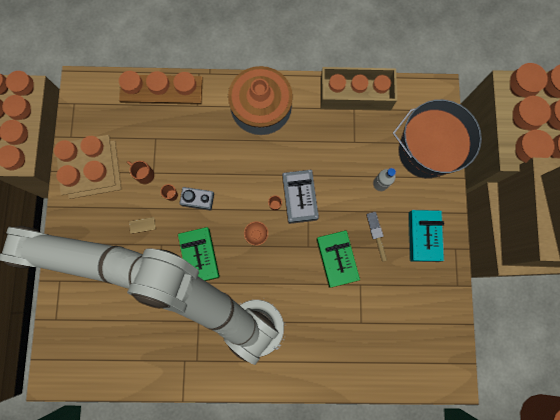

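View pics/scene0.png

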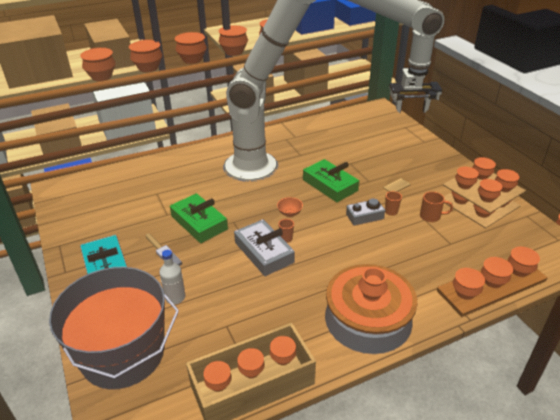

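The top view shows these lever boxes: grey (300,195), green (198,255), green (338,260) and turquoise (427,236). I choose the grey one. The switch box is at (196,198), the cup at (169,192) and the beaker at (275,203). The arm stands at the left. Next I take a close crop to check the bar, strokes and buttons.

```bash
python3 - <<'E'
import cv2,numpy as np,pickle
c=pickle.load(open('top.pkl','rb'))['pixels'][:,:,::-1]
a=cv2.resize(c[160:235,275:330],None,fx=7,fy=7,interpolation=cv2.INTER_CUBIC)
b=cv2.resize(c[175:220,160:220],None,fx=7,fy=7,interpolation=cv2.INTER_CUBIC)
im=np.zeros((525,805,3),np.uint8);im[:,:385]=a;im[:315,385:]=b
cv2.imwrite('pics/crop0.png',im[:,:800])
E
```

```text
(no output)
```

View pics/crop0.png

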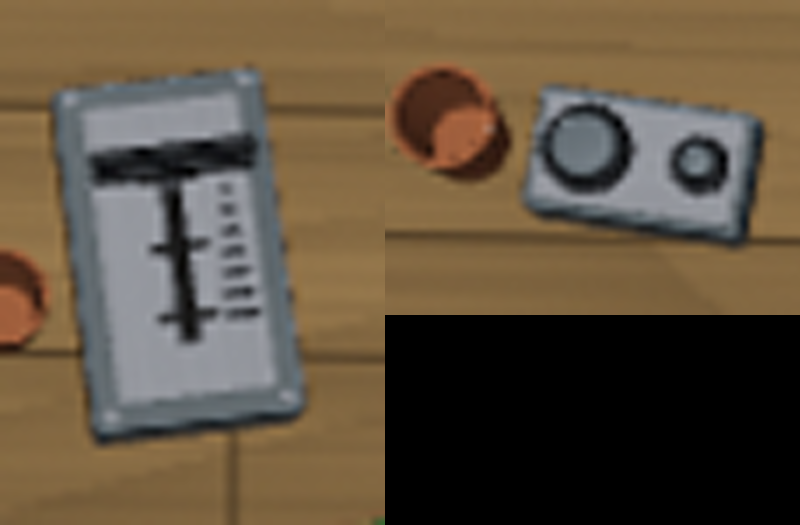

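```bash
cat > h.py <<'E'
import numpy as np,cv2
def ray(c,u,v,z):
    d=c['R'].T@np.array([(u-c['cx'])/c['fx'],(v-c['cy'])/c['fy'],1]);o=-c['R'].T@c['t']
    return o+d*(z-o[2])/d[2]
def cloud(c):
    v,u=np.mgrid[:420,:560];D=c['depth']
    P=np.stack([(u-c['cx'])/c['fx']*D,(v-c['cy'])/c['fy']*D,D],-1)
    return (P-c['t'])@c['R']
E
python3 - <<'E'
import pickle
from h import *
for n in('top','scene'):
    c=pickle.load(open(n+'.pkl','rb'));W=cloud(c);ok=c['depth']>0
    ce=ray(pickle.load(open('top.pkl','rb')),300,195,.055)
    sw=ray(pickle.load(open('top.pkl','rb')),196,198,.045)
    near=lambda p,r:ok&(np.hypot(W[...,0]-p[0],W[...,1]-p[1])<r)
    def rep(name,m):
        q=W[m];r=cv2.minAreaRect(q[:,:2].astype(np.float32)*1000)
        print(n,name,m.sum(),np.round(q.mean(0),4),'rect',np.round(r[0],1),np.round(r[1],1),round(r[2],1),'zmed',round(np.median(q[:,2]),4))
    z=W[...,2]
    sat=c['pixels'].max(-1).astype(int)-c['pixels'].min(-1)<45
    rep('deck',near(ce,.14)&(abs(z-.055)<.008)&sat)
    rep('bar',near(ce,.12)&(z>.09)&(z<.125)&sat)
    rep('swbox',near(sw,.09)&(abs(z-.045)<.006)&sat)
    rep('btns',near(sw,.09)&(z>.058)&(z<.075)&sat)
t=pickle.load(open('top.pkl','rb'))
print('bar',ray(t,299.6,182.9,.113),'btn',ray(t,188.6,196.1,.067),'small',ray(t,160+(699-385)/7,175+163/7,.065))
print('corners',[ray(t,275+x/7,160+y/7,.055)[:2].round(4).tolist() for x,y in((55,93),(258,70),(300,408),(98,432))])
print('swc',[ray(t,160+(x-385)/7,175+y/7,.045)[:2].round(4).tolist() for x,y in((541,88),(763,122),(742,236),(526,205))])
print('cup',ray(t,160+(443-385)/7,175+115/7,.075),'beaker',ray(t,275.5,201,.07))
E
```

```text
top deck 1242 [ 0.5061 -0.1645  0.0558] rect [ 510.2 -138.2] [202.2 174.2] 7.7 zmed 0.0559
top bar 118 [ 0.5506 -0.1588  0.1109] rect [ 552.7 -159.5] [19.4 91.9] 9.1 zmed 0.1118
top swbox 299 [0.4968 0.2403 0.0456] rect [500.  256.8] [144.7  74.5] 82.1 zmed 0.0457
top btns 139 [0.4997 0.2582 0.0644] rect [500.4 262.4] [132.2  49.5] 75.4 zmed 0.0642
scene deck 1273 [ 0.5259 -0.1697  0.0543] rect [ 517.6 -166.3] [210.6 122.8] 7.6 zmed 0.0543
scene bar 193 [ 0.5588 -0.163   0.1058] rect [ 557.8 -160.9] [26.7 91.6] 6.6 zmed 0.1068
scene swbox 264 [0.5131 0.233  0.0444] rect [506.1 244. ] [124.9  79.5] 79.5 zmed 0.0444
scene btns 92 [0.5083 0.256  0.0641] rect [502.7 246. ] [97.4 48.2] 71.9 zmed 0.0642
bar [ 0.54883384 -0.16112887  0.113     ] btn [0.49967533 0.26974852 0.067     ] small [0.49243771 0.20646094 0.065     ]
corners [[0.6014, -0.0971], [0.617, -0.2127], [0.4219, -0.2366], [0.4065, -0.1236]]
swc [[0.5385, 0.3007], [0.5209, 0.1746], [0.4551, 0.1837], [0.4709, 0.3055]]
cup [0.51521497 0.34777994 0.075     ] beaker [ 0.48516543 -0.06962058  0.07      ]
```

Emit:
servo_tool(
  increments=[
    [[0,0,0.07,-3.6,-2.1,0,0],[0,0,0.14,-7.2,-4.2,0,0],[0,0,0.21,-10.8,-6.3,1,0],[0,0,0.28,-14.4,-8.4,2,0],[0,0,0.35,-18,-10.5,3,0],[0,0,0.42,-21.6,-12.6,4,0],[0,0,0.49,-25.2,-14.7,5,0],[0,0,0.56,-28.8,-16.8,6,0],[0,0,0.63,-32.4,-18.9,7,0],[0,0,0.7,-36.2,-21.2,8,0]],
  ],
)

```text
time_s: 1.1
tcp_pos: [0.5003, 0.269, 0.1461]
ee_rot: [-180.0, -0.0, 117.7]
force: [1.0, -0.2, -0.7]
finger_gap: 0.0162
```

Emit:
servo_tool(
  increments=[
    [[0,0,0,0,0,0,0],[0,0,0,0,0,0,0],[0,0,0,0,0,0,0]],
  ],
)

```text
time_s: 1.4
tcp_pos: [0.499, 0.2714, 0.1467]
ee_rot: [-180.0, -0.1, 118.0]
force: [0.1, 0.1, -0.1]
finger_gap: 0.0006
```

Emit:
servo_tool(
  increments=[
    [[0,0,0,0,-0.1,2.5,0],[0,0,0,0,-0.1,5,0],[0,0,0,0,-0.1,7,0],[0,0,0,0,-0.1,7.6,0],[0,0,0,0,-0.1,8,0],[0,0,0,0,-0.1,8.2,0],[0,0,0,0,-0.1,8.4,0],[0,0,0,0,-0.1,8.4,0]],
  ],
)

```text
time_s: 2.2
tcp_pos: [0.4992, 0.2709, 0.0636]
ee_rot: [179.9, -0.1, 117.9]
force: [-2.2, 0.9, 4.3]
finger_gap: 0.0004
```

Emit:
servo_tool(
  increments=[
    [[0,0,0,0,0,0.15,0],[0,0,0,0,0,0.3,0],[0,0,0,0,0,0.4,0],[0,0,0,0,0,0.4,0],[0,0,0,0,0,0.4,0]],
  ],
)

```text
time_s: 2.7
tcp_pos: [0.4995, 0.2707, 0.0615]
ee_rot: [179.9, -0.0, 117.9]
force: [-7.9, -0.8, 22.4]
finger_gap: 0.0003
```

Emit:
servo_tool(
  increments=[
    [[0,0,0,0,0,-1,0],[0,0,0,0,0,-3,0],[0,0,0,0,0,-6,0],[0,0,0,0,0,-9,0],[0,0,0,0,0,-11,0],[0,0,0,0,0,-11,0],[0,0,0,0,0,-11,0]],
  ],
)

```text
time_s: 3.4
tcp_pos: [0.4996, 0.269, 0.1688]
ee_rot: [179.9, 0.0, 117.8]
force: [-0.1, 0.1, -0.2]
finger_gap: 0.0003
```

```bash
cat > rel.py <<'E'
from workcell import *
from scipy.spatial.transform import Rotation as R
import numpy as np,sys
o=get_obs();x,y,z,yaw=map(float,sys.argv[1:])
A=R.from_euler('xyz',o['ee_rot'],degrees=True);B=R.from_euler('xyz',[180,0,yaw],degrees=True)
print('t',o['time_s'],o['tcp_pos'].round(4) if hasattr(o['tcp_pos'],'round') else o['tcp_pos'],'q',np.round(o['qpos'],1),'F',np.round(o['force'],1))
print('shift cm',A.inv().apply((np.array([x,y,z])-o['tcp_pos'])*100).round(2),'rot',(A.inv()*B).as_rotvec().round(3))
E
python3 rel.py 0.600 -0.1545 0.17 7.3
```

```text
t 3.4 [0.4996 0.269  0.1688] q [-23.1  22.4  -9.9 104.5   4.7  53.3  -7.3] F [-0.1  0.1 -0.2]
shift cm [-42.14 -10.87  -0.11] rot [ 1.000e-03 -1.000e-03  1.929e+00]
```

Emit:
servo_tool(
  increments=[
    [[0,0,0.12,-3.8,-1,0,0],[0,0,0.26,-8,-2,0,0],[0,0,0.4,-12.2,-3.1,0,0],[0,0,0.54,-16.5,-4.2,0,0],[0,0,0.68,-20.8,-5.4,0,0],[0,0,0.82,-25,-6.5,0,0],[0,0,0.96,-29.3,-7.6,0,0],[0,0,1.1,-33.5,-8.7,0,0],[0,0,1.24,-37.8,-9.8,0,0],[0,0,1.38,-42.1,-10.9,0,0]],
  ],
)

```text
time_s: 4.4
tcp_pos: [0.5983, -0.1556, 0.1668]
ee_rot: [-179.9, 0.1, 38.4]
force: [-0.0, 0.0, -0.7]
finger_gap: 0.0004
```

Emit:
servo_tool(
  increments=[
    [[0,0,0.14,0,0,0,0],[0,0,0.28,0,0,0,0],[0,0,0.42,0,0,0,0],[0,0,0.55,0,0,0,0],[0,0,0.55,0,0,0,0],[0,0,0.55,0,0,0,0],[0,0,0.55,0,0,0,0]],
  ],
)

```text
time_s: 5.1
tcp_pos: [0.5989, -0.1535, 0.168]
ee_rot: [-180.0, 0.1, 7.4]
force: [-0.1, -0.4, -0.3]
finger_gap: 0.0005
```

```bash
python3 rel.py 0.600 -0.1545 0.075 7.3; python3 - <<'E'
from workcell import *
import cv2,numpy as np
w=capture('wrist');s=capture('scene')
a=cv2.resize(s['pixels'][150:300,170:340],(476,420))
cv2.imwrite('pics/w1.png',cv2.resize(np.hstack([w['pixels'],a])[:,:,::-1],None,fx=.77,fy=.77))
print(w['T_tool_cam'].round(3).tolist(),w['fx'])
E
```

```text
t 5.1 [ 0.5989 -0.1535  0.168 ] q [ -3.8  28.1  21.   97.9 -11.7  56.1 -61.1] F [-0.1 -0.4 -0.3]
shift cm [0.11 0.11 9.3 ] rot [-0.     0.001  0.002]
[[-0.0, -0.962, -0.271, 0.074], [1.0, -0.001, 0.001, -0.0], [-0.001, -0.271, 0.962, -0.159], [0.0, 0.0, 0.0, 1.0]] 325.19226210127806
```

View pics/w1.png

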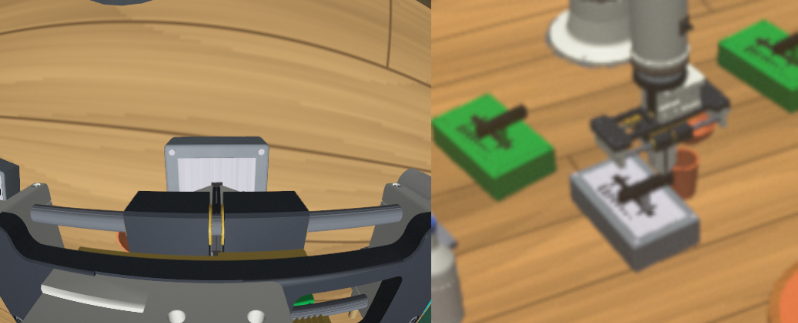

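The left view (wrist) shows the box's off-end deck behind the bar, and it is clear (~(215,165)). The right view (scene) shows the fingers at (665,170), above the rear side of the grey box's bar. I'll descend behind the bar.

Emit:
servo_tool(
  increments=[
    [[0,0,0,0,0.1,2.5,0],[0,0,0,0,0.1,5,0],[0,0,0,0,0.1,7,0],[0,0,0,0,0.1,8.4,0],[0,0,0,0,0.1,8.9,0],[0,0,0,0,0.1,8.9,0]],
  ],
)

```text
time_s: 5.8
tcp_pos: [0.5992, -0.1546, 0.0793]
ee_rot: [-180.0, 0.0, 7.3]
force: [-0.1, -0.3, 0.5]
finger_gap: 0.0005
```

Emit:
servo_tool(
  increments=[
    [[0,0,0,-0.8,0,0,0],[0,0,0,-1.6,0,0,0],[0,0,0,-2.2,0,0,0],[0,0,0,-2.6,0,0,0],[0,0,0,-3,0,0,0],[0,0,0,-3.4,0,0,0],[0,0,0,-3.8,0,0,0],[0,0,0,-4.2,0,0,0],[0,0,0,-4.2,0,0,0]],
  ],
)

```text
time_s: 6.7
tcp_pos: [0.5599, -0.1598, 0.0804]
ee_rot: [179.9, -0.2, 7.3]
force: [5.3, -1.1, -2.0]
finger_gap: 0.0003
```

Emit:
servo_tool(
  increments=[
    [[0,0,0,-0.6,0,0,0],[0,0,0,-1.2,0,0,0],[0,0,0,-1.8,0,0,0],[0,0,0,-2.4,0,0,0],[0,0,0,-3,0,0,0],[0,0,0,-3.6,0,0,0],[0,0,0,-4.2,0,0,0],[0,0,0,-4.8,0,0,0],[0,0,0,-5.4,0,0,0],[0,0,0,-5.4,0,0,0]],
  ],
)

```text
time_s: 7.7
tcp_pos: [0.5021, -0.1669, 0.0794]
ee_rot: [-180.0, 0.1, 7.2]
force: [-0.5, -0.3, -0.9]
finger_gap: 0.0001
```

```bash
python3 - <<'E'
from workcell import *
import cv2,numpy as np
o=get_obs();print(o['tcp_pos'],o['force'])
s=capture('scene')
cv2.imwrite('pics/s2.png',cv2.resize(s['pixels'][190:290,210:330],(600,500),interpolation=cv2.INTER_CUBIC)[:,:,::-1])
E
```

```text
[ 0.50208144 -0.16689813  0.07939687] [-0.45962976 -0.34202421 -0.93763936]
```

View pics/s2.png

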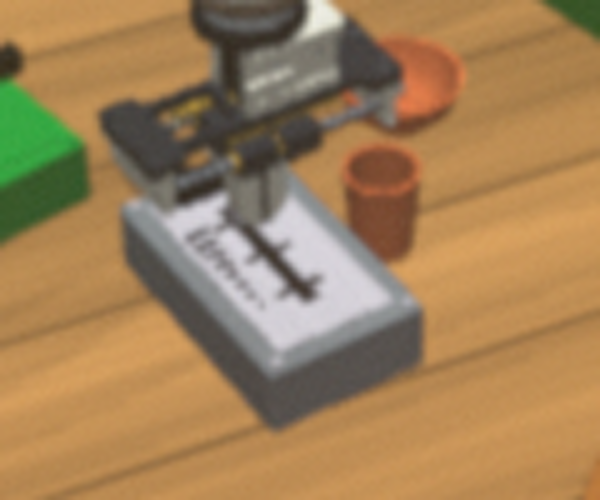

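The slot is empty behind the fingers, the bar has run ahead out of sight, and the force is about 0. I'll follow up gently to feel for the stop.

Emit:
servo_tool(
  increments=[
    [[0,0,0,-0.3,0,0,0],[0,0,0,-0.6,0,0,0],[0,0,0,-0.9,0,0,0],[0,0,0,-1.2,0,0,0],[0,0,0,-1.2,0,0,0],[0,0,0,-1.2,0,0,0]],
  ],
)

```text
time_s: 8.35
tcp_pos: [0.4935, -0.168, 0.08]
ee_rot: [180.0, -0.1, 7.3]
force: [3.2, 0.7, -2.9]
finger_gap: 0.0004
```

Emit:
servo_tool(
  increments=[
    [[0,0,0,-0.15,0,0,0],[0,0,0,-0.3,0,0,0],[0,0,0,-0.3,0,0,0]],
  ],
)

```text
time_s: 8.65
tcp_pos: [0.4934, -0.1681, 0.0803]
ee_rot: [179.9, -0.4, 7.4]
force: [10.6, 0.0, -9.0]
finger_gap: 0.0002
```

Emit:
servo_tool(
  increments=[
    [[0,0,0,0.7,0,0,0],[0,0,0,1.8,0,0,0],[0,0,0,3.5,0,0,0],[0,0,0,4,0,-2,0],[0,0,0,4,0,-6,0],[0,0,0,4,0,-10,0],[0,0,0,8,0,-13,0],[0,0,0,12,0,-13,0],[0,0,0,12,0,-13,0]],
  ],
)

```text
time_s: 9.55
tcp_pos: [0.6135, -0.1509, 0.2105]
ee_rot: [180.0, -0.2, 7.5]
force: [-0.9, 0.9, -0.6]
finger_gap: -0.0
```

```bash
python3 - <<'E'
from workcell import *
from h import *
import pickle
o=get_obs();print(o['time_s'],o['tcp_pos'],o['force'])
s=capture('scene');t=capture('top')
a=cv2.resize(s['pixels'][190:290,210:330],(480,400),interpolation=cv2.INTER_CUBIC)
b=cv2.resize(t['pixels'][155:235,260:324],(320,400),interpolation=cv2.INTER_CUBIC)
cv2.imwrite('pics/s3.png',np.hstack([a,b])[:,:,::-1])
d=np.array([-.992,-.127]);d0=None
for n,c1 in(('scene',s),('top',t)):
    r=[]
    for c in(pickle.load(open(n+'.pkl','rb')),c1):
        W=cloud(c);x=(W[...,:2]-[.5117,-.1675])@d;y=(W[...,:2]-[.5117,-.1675])@[.127,-.992]
        m=(c['depth']>0)&(abs(x)<.09)&(abs(y)<.06)&(W[...,2]>.092)&(W[...,2]<.122)
        r.append((m.sum(),x[m].mean().round(4)))
    print(n,r)
    m=(np.abs(c1['pixels'].astype(int)-pickle.load(open(n+'.pkl','rb'))['pixels']).sum(-1)>120)
    print('changed px',m.sum())
E
```

```text
9.55 [ 0.61346154 -0.15092826  0.21049282] [-0.90956254  0.92971909 -0.61150617]
scene [(np.int64(197), np.float64(-0.0473)), (np.int64(181), np.float64(0.0314))]
changed px 8996
top [(np.int64(117), np.float64(-0.0397)), (np.int64(113), np.float64(0.0391))]
changed px 12639
```

View pics/s3.png

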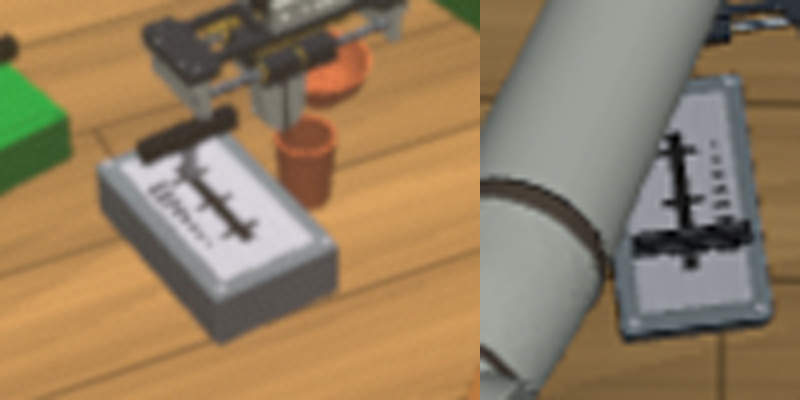

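The bar is now at the far end, at (690,240) in the top crop. It moved about 79 mm in both views and met a hard stop (the force rose with no further motion). The robot is clear of everything.

```bash
python3 -c "
from workcell import *
print(close_job())"
```

```text
the job is handed in; nothing more can be done
None
```

The wheel should be on: I pressed the power button fully down and let it come back up. I then pushed the speed lever's bar from behind, with closed fingers, to the full-speed stop and handed the job in. The job reports no verdict.

- **Power button:** the force rose to 22 N as the fingertip stopped at z = 61.5 mm, which means it was fully down. I inferred that it came back up from the force falling to zero on retreat. I did not check it with a picture.
- **Speed lever:** the bar moved 78.5–79 mm of the 80 mm in both camera views. When I pushed a little further, the force rose from 3 to 11 N with no more motion, which fits the hard stop.
- **Robot at the end:** the tool was at z = 0.21 m, touching nothing (about 1 N of sensor noise). The run took about 10 s.
- **Pots and tools:** the beaker and bowl stand in the last picture. I did not re-measure the other pots and tools, but no contact with them showed in the force readings.

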